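# Pack light-proof sediment tubes and snap the carrier's hold-down bar shut

### The job

Some of the closed sediment tubes on the bench are filled and some are empty, and only their weight tells which: lay every filled tube in a groove of the transport carrier and put every empty one in the return bin. Then lay the hold-down bar flat across the carrier and push it away from you until both its snap hooks have passed over the carrier's two eyes and their gates have sprung shut, and let go. Leave the seed rack, the dish and the work lamp where they are.

Things in the scene. Friction and masses are not known exactly. Their poses are not given: they have to be found in the camera images.
- tube_A_mid (a point): light-proof sample tube lying on the bench, 120 mm long, dark body 34 mm in diameter, square pink end caps 40 mm wide and 14 mm long. All look alike; filled ones weigh 240 to 320 g, empty ones 60 to 90 g. May be absent. Point: middle of the tube, 20 mm above the bench; x along the tube (either end alike)
- tube_B_mid (a point): light-proof sample tube lying on the bench, 120 mm long, dark body 34 mm in diameter, square pink end caps 40 mm wide and 14 mm long. All look alike; filled ones weigh 240 to 320 g, empty ones 60 to 90 g. May be absent. Point: middle of the tube, 20 mm above the bench; x along the tube (either end alike)
- tube_C_mid (a point): light-proof sample tube lying on the bench, 120 mm long, dark body 34 mm in diameter, square pink end caps 40 mm wide and 14 mm long. All look alike; filled ones weigh 240 to 320 g, empty ones 60 to 90 g. May be absent. Point: middle of the tube, 20 mm above the bench; x along the tube (either end alike)
- tube_D_mid (a point): light-proof sample tube lying on the bench, 120 mm long, dark body 34 mm in diameter, square pink end caps 40 mm wide and 14 mm long. All look alike; filled ones weigh 240 to 320 g, empty ones 60 to 90 g. May be absent. Point: middle of the tube, 20 mm above the bench; x along the tube (either end alike)
- tube_E_mid (a point): light-proof sample tube lying on the bench, 120 mm long, dark body 34 mm in diameter, square pink end caps 40 mm wide and 14 mm long. All look alike; filled ones weigh 240 to 320 g, empty ones 60 to 90 g. May be absent. Point: middle of the tube, 20 mm above the bench; x along the tube (either end alike)
- tube_F_mid (a point): light-proof sample tube lying on the bench, 120 mm long, dark body 34 mm in diameter, square pink end caps 40 mm wide and 14 mm long. All look alike; filled ones weigh 240 to 320 g, empty ones 60 to 90 g. May be absent. Point: middle of the tube, 20 mm above the bench; x along the tube (either end alike)
- carrier: fixed transport carrier, 150 mm (x) by 380 mm (y). Two black ribs (12 mm thick, at x = -38 and 38 mm) form three V grooves along x; base 10 mm thick; low end plates (44 mm high) at x = -72 and 72. Grey end blocks (|y| 118 to 188 mm) have flat tops 78 mm up, on which the bar rests, 4 mm clear of tubes in the grooves. Origin: centre of underside; x points away from the robot, z up
- groove_0 (a point): left (+y) groove of the carrier, holds one tube. Point: where the centre of a tube lying in it comes to rest, 57 mm above the bench; x along the groove. Grooves are 64 mm apart
- groove_1 (a point): middle groove of the carrier, holds one tube. Point: where the centre of a tube lying in it comes to rest, 57 mm above the bench; x along the groove. Grooves are 64 mm apart
- groove_2 (a point): right (-y) groove of the carrier, holds one tube. Point: where the centre of a tube lying in it comes to rest, 57 mm above the bench; x along the groove. Grooves are 64 mm apart
- eye_left (a point): left eye of the carrier: upright closed loop of 7 mm round steel on the left end block, its two legs 44 mm apart along the carrier's y, 45 mm high. Point: on the leg nearer the carrier's middle (the snap hook must close round this leg), 5 mm above the block's top; in the carrier's frame at x 25, y 134 mm
- eye_right (a point): right eye of the carrier: upright closed loop of 7 mm round steel on the right end block, its two legs 44 mm apart along the carrier's y, 45 mm high. Point: on the leg nearer the carrier's middle (the snap hook must close round this leg), 5 mm above the block's top; in the carrier's frame at x 25, y -134 mm
- bar_grip (a point): centre of the blue grip of the steel hold-down bar, which lies flat on the bench: 332 mm long (y), 320 g, a flat snap hook at each end, gates on the +x side, away from the robot. Grip 76 mm long (y), 14 mm wide (x), 22 to 44 mm above the bar's underside (point: 33 mm); grip it across x. The bar itself is 14 mm wide and 10 mm thick and centred below the grip
- hook_left (a point): middle of the inside of the left snap hook (10 mm round steel): in the bar's frame 24 mm in +x, 132 mm to the left, 5 mm above the underside. Room inside 38 mm (x) by 50 mm (y). The shut gate's centre line is 24 mm in +x of the point. Push the bar flat in +x with the eye's leg 127 to 140 mm from the bar's middle: the leg passes the gate when it is about 12 mm in -x of the point (the hook's back stops it at 15)
- hook_right (a point): middle of the inside of the right snap hook (10 mm round steel): in the bar's frame 24 mm in +x, 132 mm to the right, 5 mm above the underside. Room inside 38 mm (x) by 50 mm (y). The shut gate's centre line is 24 mm in +x of the point. Push the bar flat in +x with the eye's leg 127 to 140 mm from the bar's middle: the leg passes the gate when it is about 12 mm in -x of the point (the hook's back stops it at 15)
- gate_left (a joint): angle of the brass gate of the left snap hook: 0 shut, up to 1.2 rad as it is pressed inwards (about 3 to 4 N); springs shut, cannot open outwards. 37 mm long, hinged at its end nearer the bar's middle
- gate_right (a joint): angle of the brass gate of the right snap hook: 0 shut, up to 1.2 rad as it is pressed inwards (about 3 to 4 N); springs shut, cannot open outwards. 37 mm long, hinged at its end nearer the bar's middle
- bin: fixed open return bin for empties, light blue, 160 by 160 mm outside, walls 5 mm thick and 50 mm high, floor 5 mm. Origin: centre of its underside; z up
- seed_rack: pink rack of clear seed tubes with pink caps, 95 by 190 mm, 114 mm high; leave it alone. Origin: centre of its underside
- dish: round steel dish, 110 mm across, 28 mm high; leave it alone. Origin: centre of its underside
- work_lamp: black battery work lamp, 60 by 140 mm, 45 mm high; leave it alone. Origin: centre of its underside
Mind the look-alikes: they are no part of the job. Leave any purple look-alike of the part that bears tube_F_mid alone. What is shaped like the part that bears tube_C_mid but blue is not meant.

How it is judged:
By the outcome, as a careful person would: the job done as asked, in the order asked, and still so for the second after the job is handed in, with the robot touching nothing.
Of tube_A, tube_B, tube_C, tube_D, tube_E, tube_F only 4 to 6 are there at a start; the rules pass over those that are not, and their reading is None.
At some moment in a run one of tube_A, tube_B, tube_C, tube_D, tube_E, tube_F may be knocked a few centimetres aside while the robot is not near it.
It also fails if it takes over 210 s, if anything falls off the work surface, if the arm or the gripper's body presses on something with over 40 N, if the wrist force passes 120 N, or if a joint passes its speed limit or range.

### The arm

A 7-joint arm with a two-finger parallel gripper is mounted at the origin on the work surface. World frame = base frame: x ahead of the robot, y to its left, z up, the work surface at z = 0. Lengths are in m, angles in rad, forces in N, time in s.
With the tool pointing down it reaches from about 0.4 to 0.9 m from the base axis. Payload 5.6 kg.
Tool frame: the origin (TCP) lies midway between the tips of the shut fingers; the grasp point (between the pads) lies 19 mm behind it; y points along the fingers, z is the direction in which the jaws open and shut, and the axes are right-handed (so a half turn about y gives the same grasp; the last joint's range is limited). The gripper opens to 92 mm and grips with 3 to 60 N. Pads are 20 mm wide; open, the fingers measure 128 mm over their backs; the gripper's body (75 mm by 189 mm) begins 69 mm behind the grasp point.
Start: joints at [1.245, 0.468, -0.012, 1.603, 0.006, 1.071, -0.056], TCP at [0.181, -0.624, 0.215] pointing down, gripper open.
Joint ranges: [-2.53, 2.53], [-0.31, 2.02], [-1.57, 1.55], [0.28, 2.44], [-1.29, 4.43], [0.15, 1.84], [-2.92, 2.92]. Speed limits (rad/s): [2.57, 2.57, 3.14, 3.14, 3.14, 3.14, 3.14].

### API

Orientations are given as a 3x3 rotation matrix whose columns are the frame's x, y, z axes.
In Python, from station import env, effector, solver, viewer, workorder, search_frame, tip_of gives the robot as it stands. Calls block until the motion is done:
- env.reach(position, orientation): joint-space move of the TCP to a pose.
- env.movel(position, frame=None, rate=0.15): straight line of the TCP; frame=None keeps the orientation; rate is the mean speed in m/s.
- env.goto_joints(angles): joint-space move.
- effector.release() and effector.grasp(squeeze=None): open the fingers fully, or close them until they stop; squeeze is the grip in N (None keeps the last).
- env.pause(seconds).
- solver.inverse_kinematics(position, orientation): joint angles nearest the present ones, or None.
- env.sense(): the state.
- viewer.read_camera(name): name is "scene" or "top" or "wrist"; returns (picture, depth): 480x640x3 uint8, red, green, blue; 480x640 float32, m along the optical axis (not along the pixel's ray), 0 where there is no reading.
- viewer.camera_info(name): a dict with "intrinsics" (3x3 intrinsics, pixels), "eye" and "rotation" of the camera in the world; the wrist camera has in their place "T_tool_cam" (4x4, takes a point from camera to tool coordinates, whose origin is the TCP and whose axes are the tool frame's). Camera axes: x right, y up, looking along -z (the intrinsics and any distortion apply to the point x, -y, -z); pixel columns grow to the right and rows downward; lengths in m; the calibration is good to about 2 mm. A picture is of the moment at which its call begins: read the wrist's pose just before it. camera_info takes no time and is no camera call.
A pose or a line that the arm cannot do raises env.PlanningError and nothing moves.
- workorder.finish_job(): hands the job in, once; it reports no verdict.
Trained networks look in the newest picture that a camera, given by its name, has taken for a name from the list of things; names that differ only in an ending like _2 or _b are one class to them, and where a whole thing is asked for, a point or a joint stands for the part that bears it (a point fixed in the world has none). Each returns a list of dicts, best first, with "score" (0 to 1); they miss things now and then, are a little off and sometimes report something else, mostly with a low value. They report only what shows in the picture. A call takes as long as a camera call. They do not tell look-alikes from the thing itself.
- search_frame(camera, name): "at" ([x, y, z] in m, in world coordinates, good to about 4 mm: the middle of the surface that is visible of it).
- tip_of(camera, name): "at" ([x, y, z] in m, in world coordinates, good to about 4 mm: a listed point, or the origin of a listed thing).
The state is a dict: "t": time; "joint_positions": joint angles; "joint_velocities": joint speeds; "tau": joint torques, N m; "ee_pos": TCP position; "tcp_rot": TCP orientation; "wrist_force": force on the tool from outside, world axes, zero at the start; "moment": the same for the moment, N m; "gripper_width": finger opening in m.
Only numpy, scipy, OpenCV 4.12 (cv2) and the standard library are available. Lean on these libraries where they do the work, as an engineer would, in place of code of your own. Each camera call takes 0.05 s, during which the arm holds its last target.

## Working session

There is one attempt and no reset: what is moved stays moved. The work goes in short steps, each a Python script; the robot and the scene stay as the last script left them, time stands still between calls to the robot, and variables do not carry over. Pictures are saved under pics/ and viewed, and the job is handed in when it is done.

```bash
ls; mkdir -p pics
python3 - <<'E'
from station import env,viewer
import cv2,numpy as np
s=env.sense();print(s)
for n in ("scene","top","wrist"):
    p,d=viewer.read_camera(n);cv2.imwrite(f"pics/{n}0.png",p[:,:,::-1]);np.save(f"pics/{n}0.npy",d)
    print(n,viewer.camera_info(n))
E
```

```text
pics
{'t': 0.0, 'joint_positions': array([ 1.2449895 ,  0.46831941, -0.01158044,  1.60361621,  0.00600781,
        1.07140421, -0.05626463]), 'joint_velocities': array([ 0.00080487, -0.0005917 ,  0.00049559, -0.00082083, -0.0002019 ,
        0.00100873,  0.00114902]), 'tau': array([ 2.76670444e-04, -5.20565343e+01, -1.22580741e-02, -2.43752789e+01,
       -5.67230280e-02,  1.73211575e-02,  1.76981348e-04]), 'ee_pos': array([ 0.18113949, -0.62364822,  0.21368089]), 'tcp_rot': array([[-9.60288450e-01, -6.09176910e-04,  2.79008463e-01],
       [-2.79009094e-01,  1.60123455e-03, -9.60287125e-01],
       [ 1.38226753e-04, -9.99998532e-01, -1.70761294e-03]]), 'wrist_force': array([ 0.80207538, -0.07902774, -0.27839261]), 'moment': array([-0.07667237, -0.027718  ,  0.03065232]), 'gripper_width': 0.09181760442662662}
scene {'intrinsics': array([[539.94942947,   0.        , 319.11740959],
       [  0.        , 539.94942947, 240.55224537],
       [  0.        ,   0.        ,   1.        ]]), 'eye': array([ 1.17919874, -0.57917361,  1.28877313]), 'rotation': array([[ 0.6456518 , -0.61761064,  0
[... 328 characters left out ...]
9720166]), 'rotation': array([[ 0.00976407,  0.99060485, -0.13640634],
       [-0.99977233,  0.00708287, -0.02012756],
       [-0.01897231,  0.13657181,  0.99044848]])}
wrist {'intrinsics': array([[410.40035094,   0.        , 316.50411151],
       [  0.        , 410.40035094, 229.46079336],
       [  0.        ,   0.        ,   1.        ]]), 'T_tool_cam': array([[ 3.75943426e-05, -9.69897547e-01, -2.43513341e-01,
        -6.79661151e-02],
       [-1.58671812e-03,  2.43512976e-01, -9.69896341e-01,
        -1.69914828e-01],
       [ 9.99998740e-01,  4.22849645e-04, -1.52979930e-03,
         1.10150539e-03],
       [ 0.00000000e+00,  0.00000000e+00,  0.00000000e+00,
         1.00000000e+00]])}
```

View pics/top0.png

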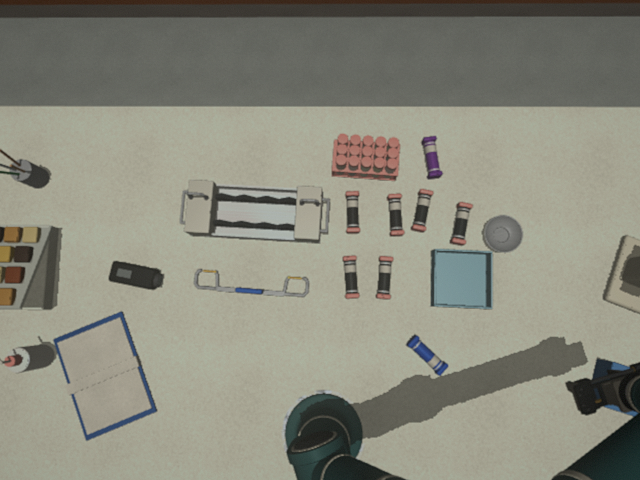

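View pics/scene0.png

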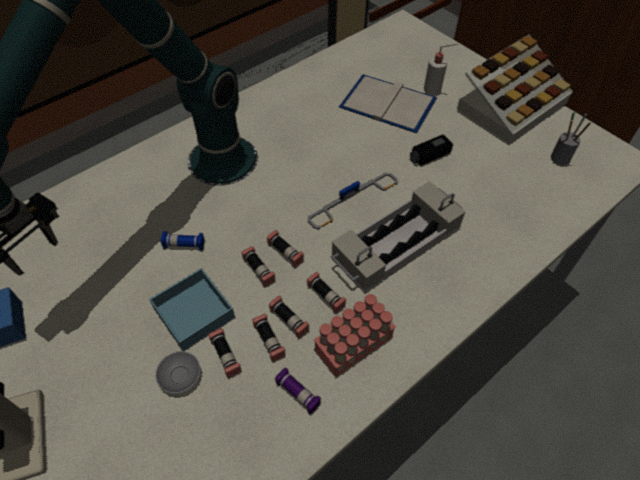

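The top view shows six pink-capped tubes: four in a row at about rows 212–222, columns 352, 395, 422 and 461, and two at row 277, columns 350 and 384. The carrier is at (256,210), the bar at (252,285) and the bin at (462,279). The blue (427,354) and purple (430,157) tubes are look-alikes.

```bash
cat > h.py <<'E'
from station import env,effector,solver,viewer,workorder,search_frame,tip_of
import cv2,numpy as np
def pts(name,d,info=None,T=None):
    """world xyz of every pixel"""
    i=viewer.camera_info(name);K=i["intrinsics"]
    v,u=np.mgrid[0:480,0:640]
    P=np.stack([(u-K[0,2])/K[0,0]*d,-(v-K[1,2])/K[1,1]*d,-d],-1)
    if name=="wrist":
        s=T; M=i["T_tool_cam"]; P=P@M[:3,:3].T+M[:3,3]; return P@s["tcp_rot"].T+s["ee_pos"]
    return P@i["rotation"].T+i["eye"]
def look(name,tag):
    s=env.sense(); p,d=viewer.read_camera(name)
    cv2.imwrite(f"pics/{tag}.png",p[:,:,::-1]); return p,pts(name,d,T=s),d
def tubes(p,W):
    """dark bodies + caps: pair pink caps joined to a tube"""
    r,g,b=[p[:,:,i].astype(int) for i in range(3)]
    m=((W[:,:,2]>0.02)&(W[:,:,2]<0.06)).astype(np.uint8)
    n,l,st,c=cv2.connectedComponentsWithStats(m)
    out=[]
    for k in range(1,n):
        if st[k,4]<200: continue
        sel=l==k; X=W[sel]
        (cx,cy),(w,h),a=cv2.minAreaRect(X[:,:2].astype(np.float32))
        pink=((r-g>40)&(r-b>30)&sel).sum()/st[k,4]
        if w<h: w,h,a=h,w,a+90
        out.append((round(cx,4),round(cy,4),round(w,3),round(h,3),round((a+90)%180-90,1),round(pink,2),np.round(c[k]),round(float(np.median(X[:,2])),3)))
    return out
def Rdown(yaw):
    """jaws open along yaw (from +x) ; tool y down"""
    z=np.array([np.cos(yaw),np.sin(yaw),0]);y=np.array([0,0,-1.]);x=np.cross(y,z)
    return np.stack([x,y,z],1)
E
python3 - <<'E'
from h import *
for cam in("top","scene"):
    p,W,d=look(cam,cam+"1")
    print(cam)
    for o in tubes(p,W):print(o)
    for n in ("tube_A_mid","carrier","groove_0","groove_1","groove_2","eye_left","eye_right","bar_grip","hook_left","hook_right","bin"):
        print(n,[(np.round(o["at"],4).tolist(),round(o["score"],2)) for o in tip_of(cam,n)][:9])
print(env.sense()["t"])
E
```

```text
top
(0.7794, -0.3062, 0.12, 0.039, 7.8, np.float64(0.0), array([431., 157.]), 0.035)
(0.7679, -0.1119, 0.189, 0.096, 86.4, np.float64(0.63), array([359., 165.]), 0.056)
(0.6123, 0.2007, 0.371, 0.152, 87.0, np.float64(0.0), array([251., 212.]), 0.043)
(0.6218, -0.2754, 0.12, 0.039, -11.2, np.float64(0.18), array([421., 210.]), 0.035)
(0.6159, -0.0768, 0.121, 0.038, 1.6, np.float64(0.18), array([352., 211.]), 0.036)
(0.6081, -0.1988, 0.12, 0.041, 2.1, np.float64(0.19), array([395., 214.]), 0.036)
(0.5842, -0.3871, 0.121, 0.039, -12.3, np.float64(0.18), array([461., 223.]), 0.035)
(0.5554, -0.5056, 0.108, 0.107, -78.7, np.float64(0.0), array([505., 233.]), 0.026)
(0.4495, 0.8522, 0.239, 0.154, 0.6, np.float64(0.0), array([ 40., 273.]), 0.048)
(0.4459, -0.8611, 0.198, 0.099, -21.2, np.float64(0.0), array([626., 277.]), 0.023)
(0.4262, -0.3805, 0.161, 0.161, 87.9, np.float64(0.0), array([463., 277.]), 0.046)
(0.4285, -0.0711, 0.119, 0.037, 4.4, np.float64(0.18), array([350., 277.]), 0.035)
(0.4284, -0.167, 0.12, 0.039, -4.3, np.float64(0.18), array([384., 277.]), 0.035)
(0.4271, 0.5381, 0
[... 2750 characters left out ...]
, -0.2778, 0.0174], 0.61)]
carrier [([0.6157, 0.2004, 0.001], 0.91)]
groove_0 [([0.6125, 0.1388, 0.0567], 0.92), ([0.6114, 0.2004, 0.057], 0.85), ([0.6183, 0.2687, 0.057], 0.79)]
groove_1 [([0.6125, 0.1388, 0.0567], 0.92), ([0.6114, 0.2004, 0.057], 0.85), ([0.6183, 0.2687, 0.057], 0.79)]
groove_2 [([0.6125, 0.1388, 0.0567], 0.92), ([0.6114, 0.2004, 0.057], 0.85), ([0.6183, 0.2687, 0.057], 0.79)]
eye_left [([0.6456, 0.3345, 0.0811], 0.8)]
eye_right [([0.6322, 0.0656, 0.0828], 0.81)]
bar_grip [([0.3908, 0.2142, 0.0316], 0.74)]
hook_left [([0.4231, 0.3419, 0.0031], 0.72), ([0.6205, 0.2682, 0.0577], 0.22)]
hook_right [([0.4073, 0.0807, 0.005], 0.75)]
bin [([0.4273, -0.3831, -0.0014], 0.88)]
1.35
```

```bash
cat >> h.py <<'E'
def find(exp,rad=0.09,cam="top"):
    p,d=viewer.read_camera(cam);W=pts(cam,d)
    c=[o for o in tubes(p,W) if 0.1<o[5]<0.3 and .1<o[2]<.14 and o[3]<.06]
    off=np.array([.002,-.0017])*(1 if cam=="top" else -1)
    c=[(np.array(o[:2])+off,np.deg2rad(o[4])) for o in c]
    c=[o for o in c if np.hypot(*(o[0]-exp))<rad]
    return min(c,key=lambda o:np.hypot(*(o[0]-exp))) if c else None
def orient(yaw_jaw,pos):
    """of the two half-turn-alike orientations, the one with the smaller IK move"""
    q=env.sense()["joint_positions"];best=None
    for k in(0,np.pi):
        R=Rdown(yaw_jaw+k);s=solver.inverse_kinematics(np.array(pos,float),R)
        if s is None: continue
        m=np.abs(np.array(s)-q).max()+0.3*abs(s[6])
        if best is None or m<best[0]:best=(m,R,s)
    return best[1]
def pick(exp,off=0.0,z=0.012,rad=0.09):
    """off: shift of the gripper along +y-ish jaw axis, m"""
    f=find(np.array(exp),rad) or find(np.array(exp),rad,"scene")
    if f is None: print("not found");return None
    xy,a=f;n=np.array([-np.sin(a),np.cos(a)]);g=xy+n*off
    R=orient(a+np.pi/2,[*g,.2])
    env.reach(np.array([*g,.16]),R)
    env.movel(np.array([*g,z]),rate=.2)
    env.pause(.1);
    effector.grasp(20)
    w=env.sense()["gripper_width"]
    f1=None
    env.movel(np.array([*g,.16]),rate=.2);env.pause(.4)
    s=[env.sense() for _ in range(3)]
    fz=np.mean([x["wrist_force"][2] for x in s])
    print("tube",xy.round(4),"deg",np.rad2deg(a).round(1),"width",round(w,4),"fz",fz.round(2),"mom",s[-1]["moment"].round(3),"t",round(s[-1]["t"],1))
    return R
E
python3 - <<'E'
from h import *
f=find(np.array([.43,-.167]));xy,a=f
R=orient(a+np.pi/2,[*xy,.2]);env.reach(np.array([*xy,.16]),R)
s=env.sense();print(s["ee_pos"],s["wrist_force"],s["moment"],s["t"],s["joint_positions"].round(2))
look("wrist","w1")
pick([.43,-.167])
look("wrist","w2")
E
```

```text
[ 0.43047605 -0.16952927  0.1601244 ] [0.51521722 0.20597155 1.08472243] [ 0.03880441 -0.02009976 -0.01626222] 3.2917 [ 0.55  0.25 -0.28  2.08  0.09  0.82 -1.43]
not found
```

View pics/w2.png

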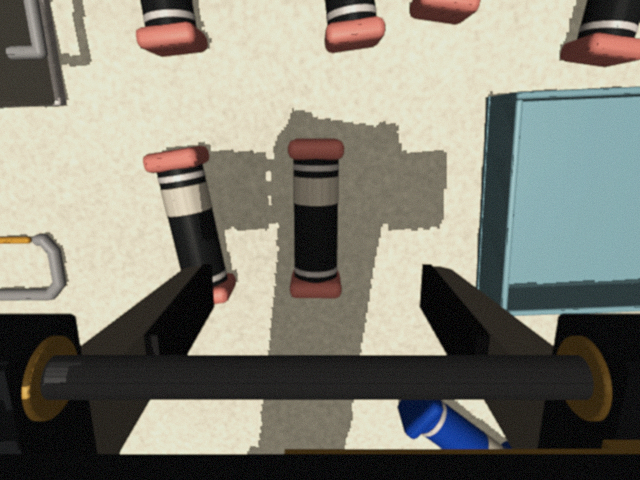

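The wrist view shows the target tube centred between the fingers at (316,217), untouched. The arm hides it from both fixed cameras, so I'll use the pose measured earlier.

```bash
cat >> h.py <<'E'
def fz(n=8):
    v=[]
    for _ in range(n): v.append(env.sense()["wrist_force"][2]);env.pause(.04)
    return np.mean(v),np.std(v)
def take(xy,a,off=0.0,z=0.012,R=None):
    xy=np.array(xy);n=np.array([-np.sin(a),np.cos(a)]);g=xy+n*off
    if R is None: R=orient(a+np.pi/2,[*g,.2])
    env.reach(np.array([*g,.16]),R); b=fz()
    env.movel(np.array([*g,z]),rate=.25)
    effector.grasp(20); w=env.sense()["gripper_width"]
    env.movel(np.array([*g,.16]),rate=.25);env.pause(.2); e=fz()
    s=env.sense();print("tube",xy.round(4),np.rad2deg(a).round(1),"width",round(w,4),round(s["gripper_width"],4),"before",np.round(b,2),"after",np.round(e,2),"mass g",round((b[0]-e[0])/9.81*1000),"t",round(s["t"],1))
    return R
E
python3 - <<'E'
from h import *
take([.4305,-.1695],np.deg2rad(-4.3))
look("wrist","w3")
look("top","t3")
E
```

```text
tube [ 0.4305 -0.1695] -4.3 width 0.0332 0.0333 before [-0.41  0.25] after [-0.66  0.48] mass g 26 t 7.0
```

View pics/w3.png

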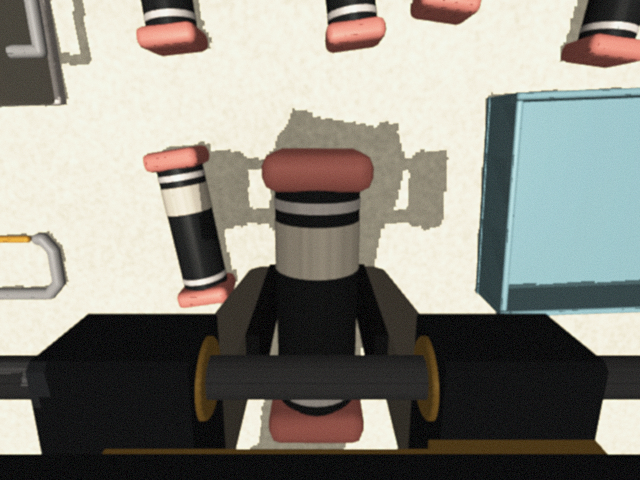

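The wrist view shows the tube firmly held between the fingers. The force reading is noisy, so I'll average for longer while moving, then put it in the bin if it reads empty.

```bash
cat >> h.py <<'E'
def to_bin(yoff,R,z,xoff=0.0):
    x,y=.4265+xoff,-.382+yoff
    R=orient(np.pi/2-.035,[x,y,.16])
    env.reach(np.array([x,y,.16]),R)
    env.movel(np.array([x,y,z]),rate=.25)
    effector.release()
    env.movel(np.array([x,y,.16]),rate=.3)
    print("binned t",env.sense()["t"])
E
python3 - <<'E'
from h import *
m=[];t2=[]
for _ in range(20):
    s=env.sense();m.append(s["wrist_force"][2]);t2.append(s["tau"][1:4:2]);env.pause(.05)
print(np.mean(m),np.std(m),np.mean(t2,0),np.std(t2,0))
to_bin(-.045,None,.058)
m=[];t2=[]
for _ in range(20):
    s=env.sense();m.append(s["wrist_force"][2]);t2.append(s["tau"][1:4:2]);env.pause(.05)
print(np.mean(m),np.std(m),np.mean(t2,0),np.std(t2,0))
look("wrist","w4")
E
```

```text
-0.6959641005656368 0.5734907572881658 [-34.72616673 -20.69039476] [0.02709291 0.00698476]
binned t 11.1167
-0.01922502846996977 0.3688419465651087 [-49.37386054 -22.38157198] [0.59717982 0.36395765]
```

View pics/w4.png

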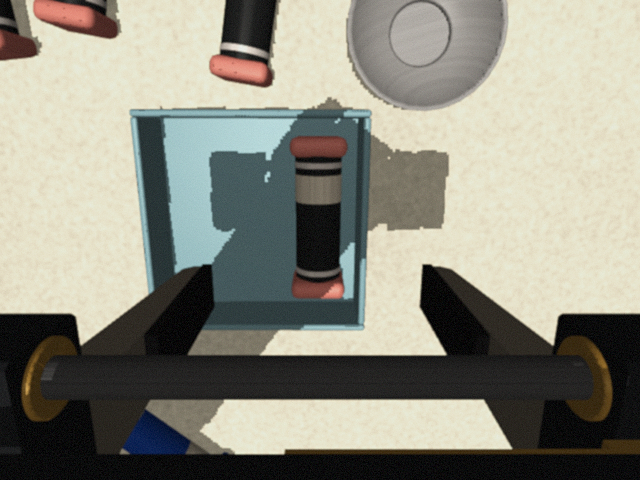

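The tube landed flat in the bin at (318,217). It weighed about 0.7 N, so it was empty. Next, the near-left tube.

Run:
```python
from h import *
f=find(np.array([.43,-.073])) or find(np.array([.43,-.073]),.09,"scene");print(f)
take(*f,z=.014)
print(fz(16))
```

```text
(array([ 0.4306, -0.0728]), np.float64(0.07679448708775051))
tube [ 0.4306 -0.0728] 4.4 width 0.0336 0.0332 before [0.13 0.42] after [-3.18  0.6 ] mass g 337 t 16.8
(np.float64(-3.0234917872600313), np.float64(0.3894887400464381))
```

Filled. I'll put it in the middle groove first, checking the carrier with the wrist camera from above.

Run:
```python
from h import *
c=np.array([.614,.2012]);yaw=-np.deg2rad(3)
R=orient(yaw+np.pi/2,[*c,.2]);env.reach(np.array([*c,.2]),R)
p,W,d=look("wrist","w5");np.save("pics/w5W.npy",W)
print(env.sense()["tcp_rot"].round(3).tolist(),env.sense()["t"])
for n in("groove_0","eye_left","eye_right","carrier"):print(n,[(np.round(o["at"],4).tolist(),round(o["score"],2)) for o in tip_of("wrist",n)])
```

```text
[[-0.998, -0.001, -0.055], [0.055, -0.002, -0.998], [0.0, -1.0, 0.002]] 18.7667
groove_0 [([0.6147, 0.2643, 0.0551], 0.96), ([0.613, 0.1417, 0.0573], 0.62)]
eye_left [([0.6443, 0.3308, 0.0815], 0.98)]
eye_right [([0.6325, 0.0666, 0.0804], 0.61)]
carrier []
```

View pics/w5.png

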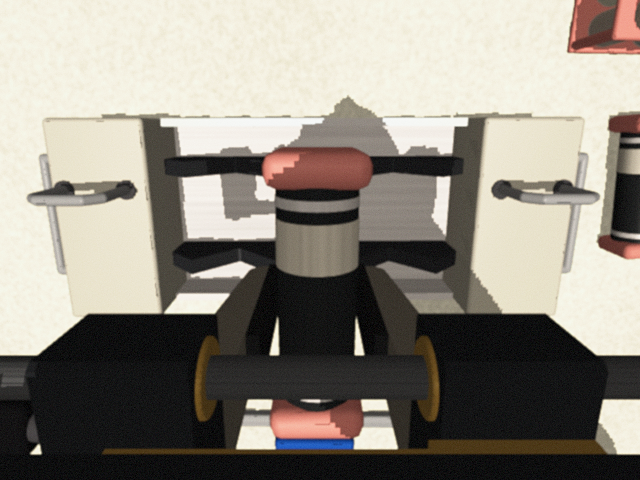

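The tube is centred over the middle groove. The blocks are at (105,215) and (525,215), with eye feet at (127,190) and (498,188). I'll fit the block tops for the exact pose.

Run:
```python
from h import *
W=np.load("pics/w5W.npy")
p=cv2.imread("pics/w5.png").astype(int)
m=((abs(W[:,:,2]-.078)<.005)&(p.min(2)>110)).astype(np.uint8);m[310:]=0
m=cv2.morphologyEx(m,cv2.MORPH_OPEN,np.ones((9,9)))
n,l,st,c=cv2.connectedComponentsWithStats(m)
for k in range(1,n):
    if st[k,4]>2000:
        X=W[l==k];r=cv2.minAreaRect(X[:,:2].astype(np.float32));print(st[k],r,np.median(X[:,2]))
        # edges
        y=X[:,1];print("y pct",np.percentile(y,[.5,99.5]),"x",np.percentile(X[:,0],[.5,99.5]))
# ribs dark
m=((W[:,:,2]>.025)&(W[:,:,2]<.075)&(p.max(2)<70)).astype(np.uint8);m[280:]=0
n,l,st,c=cv2.connectedComponentsWithStats(m)
for k in range(1,n):
    if st[k,4]>200: X=W[l==k];print(st[k],X.mean(0),X.min(0),X.max(0))
W2=np.load("pics/top0.npy");T=pts("top",W2);t=cv2.imread("pics/top0.png").astype(int)
m=((abs(T[:,:,2]-.078)<.008)&(t.min(2)>110)).astype(np.uint8)
n,l,st,c=cv2.connectedComponentsWithStats(m)
for k in range(1,n):
    if st[k,4]>300: X=T[l==k];print(st[k],cv2.minAreaRect(X[:,:2].astype(np.float32)),np.median(X[:,2]))
```

```text
[  471   117   112   193 15556] ((0.6085990071296692, 0.046780046075582504), (0.0699116662144661, 0.1437213271856308), 87.08677673339844) 0.07790405160887089
y pct [0.01149194 0.08139966] x [0.53766483 0.67997589]
[   44   118   117   192 16063] ((0.6247662305831909, 0.3518083691596985), (0.07009625434875488, 0.14304986596107483), 86.82327270507812) 0.07754322260443418
y pct [0.31607762 0.38685849] x [0.55440906 0.69605227]
[ 163  157  101   20 1660] [0.65691844 0.27637199 0.04815697] [0.6489794  0.23583884 0.02508316] [0.66463944 0.31585105 0.06522701]
[ 370  157   94   19 1590] [0.64858697 0.11589647 0.04756221] [0.63653409 0.07895285 0.02537472] [0.65546211 0.15343548 0.06681149]
[619 174  21  59 981] [ 0.60361147 -0.06704188  0.03041212] [ 0.57985011 -0.07375364  0.02500878] [ 0.6296689  -0.06172225  0.03617047]
[ 171  245  105   28 2129] [0.5828019  0.2779765  0.04570643] [0.56765572 0.23147864 0.02503274] [0.58947673 0.32011041 0.0654218 ]
[ 358  245   99   28 2097] [0.57435506 0.12220583 0.04543504] [0.55413998 0.08284087 0.02501063] [0.58057581 0.16668413 0.06611103]
[ 184  180   29   53 1169] ((0.6198707818984985, 0.35517850518226624), (0.0706082433462143, 0.15027464926242828), 86.89877319335938) 0.0779421177566364
[ 293  186   29   54 1203] ((0.6044617295265198, 0.04965502396225929), (0.06998991221189499, 0.14848607778549194), 87.19806671142578) 0.07811801473871038
```

```bash
cat >> h.py <<'E'
C=np.array([.6135,.2005]);CY=-np.deg2rad(3.04)
def cw(x,y):
    return C+np.array([np.cos(CY)*x-np.sin(CY)*y,np.sin(CY)*x+np.cos(CY)*y])
def place(k,z,x=0.):
    g=cw(x,(1-k)*.064)
    R=orient(CY+np.pi/2,[*g,.16])
    env.reach(np.array([*g,.17]),R)
    env.movel(np.array([*g,z+.01]),rate=.2);env.movel(np.array([*g,z]),rate=.04)
    print("force at placing",env.sense()["wrist_force"].round(2))
    effector.release()
    env.movel(np.array([*g,.17]),rate=.25);print("t",env.sense()["t"])
E
python3 - <<'E'
from h import *
place(1,.0525)
look("wrist","w6")
f=find(np.array([.618,-.0785]));print(f)
E
```

```text
force at placing [ 0.24  0.37 -3.57]
t 21.8833
(array([ 0.6174, -0.0783]), np.float64(0.022689280275926284))
```

View pics/w6.png

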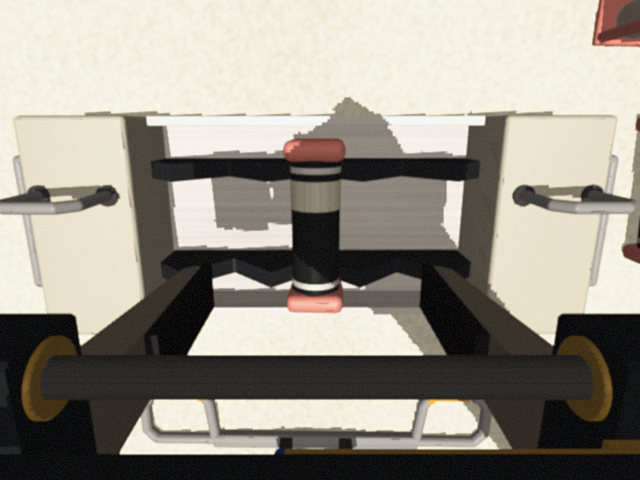

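The tube sits squarely in the middle groove, spanning (315,150) to (315,300). Next, the tube beside the carrier.

Run:
```python
from h import *
f=find(np.array([.618,-.0785]))
take(*f,off=-.007,z=.015)
print(fz(16))
```

```text
tube [ 0.6181 -0.0783] 1.5 width 0.0333 0.0334 before [-0.17  0.42] after [-2.91  0.71] mass g 280 t 26.4
(np.float64(-2.6998638869726066), np.float64(0.559827479918853))
```

Filled. The fully opened fingers (128 mm) would hit the end block below its top, so for the outer grooves I release with the tips just above 78 mm.

Run:
```python
from h import *
place(2,.0805)
look("wrist","w7")
p,W,d=look("top","t7")
for o in tubes(p,W):
    if .1<o[5]<.3:print(o)
```

```text
force at placing [-0.03 -0.17 -2.74]
t 30.3583
(0.6198, -0.2551, 0.123, 0.104, 2.2, np.float64(0.2), array([412., 211.]), 0.035)
(0.5845, -0.3864, 0.121, 0.04, -12.0, np.float64(0.19), array([461., 223.]), 0.035)
```

View pics/w7.png

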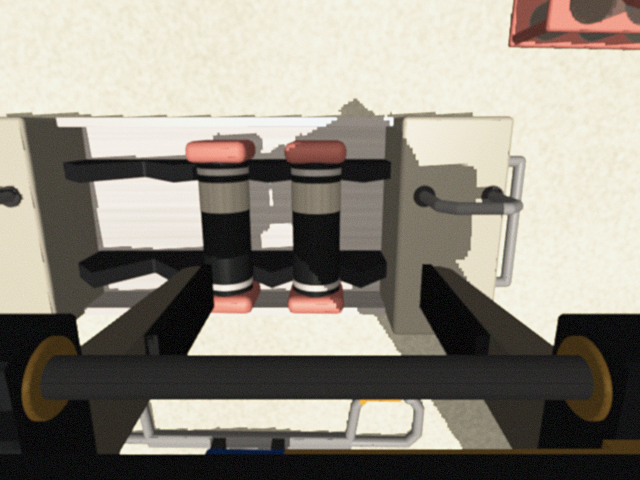

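Both tubes lie well in their grooves. The top mask merged two bench tubes, so one was knocked. I'll look.

Run:
```python
import cv2
a=cv2.imread("pics/t7.png")[130:270,300:540];cv2.imwrite("pics/t7c.png",cv2.resize(a,None,fx=3,fy=3,interpolation=cv2.INTER_CUBIC))
```

```text
(no output)
```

View pics/t7c.png

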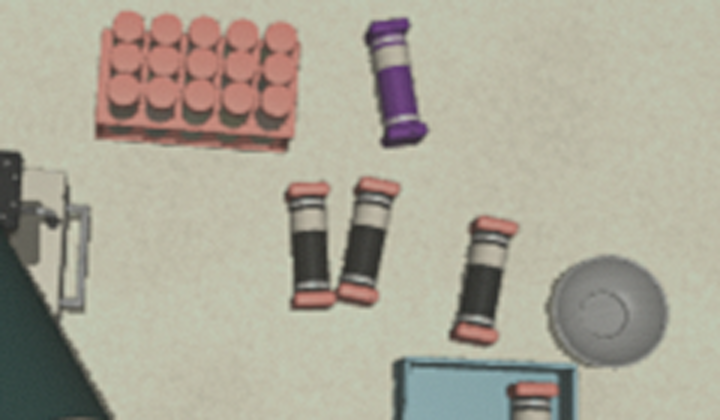

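The left tube of the pair was knocked against its neighbour; the pair is at crop (310,245) and (368,243). I'll take the free tube at crop (480,280) first.

Run:
```python
from h import *
f=find(np.array([.586,-.388]),.04);print(f)
take(*f,off=.010,z=.015)
print(fz(16))
look("wrist","w8")
```

```text
(array([ 0.5862, -0.3879]), np.float64(-0.2059488517353309))
tube [ 0.5862 -0.3879] -11.8 width 0.0336 0.0335 before [0.16 0.44] after [-1.04  0.4 ] mass g 123 t 35.6
(np.float64(-0.6950891903130487), np.float64(0.38080300845788506))
```

View pics/w8.png

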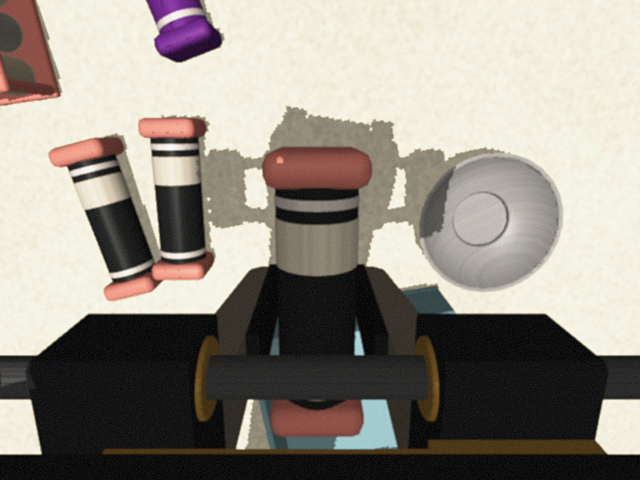

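Empty (about 80 g), so it goes in the bin. Then I'll hover over the pair.

Run:
```python
from h import *
to_bin(.046,None,.058)
g=[.60,-.25];R=orient(np.pi/2-.05,[*g,.2]);env.reach(np.array([*g,.2]),R)
p,W,d=look("wrist","w9")
r,gg,b=[p[:,:,i].astype(int) for i in range(3)]
pink=((r-gg>40)&(r-b>30)&(W[:,:,2]<.06)&(W[:,:,2]>.015)).astype(np.uint8)
n,l,st,c=cv2.connectedComponentsWithStats(pink)
for k in range(1,n):
    if st[k,4]>200:
        X=W[(l==k)&(W[:,:,2]>.03)];print(st[k],cv2.minAreaRect(X[:,:2].astype(np.float32)),X[:,2].max())
m=((W[:,:,2]<.06)&(W[:,:,2]>.02)).astype(np.uint8);m[300:]=0
n,l,st,c=cv2.connectedComponentsWithStats(m)
for k in range(1,n):
    if st[k,4]>500:
        X=W[l==k];print(st[k],cv2.minAreaRect(X[:,:2].astype(np.float32)))
print(env.sense()["t"])
```

```text
binned t 39.0583
[   0    0  245   57 3670] ((0.7390226125717163, -0.12225645035505295), (0.17336124181747437, 0.03606562688946724), 87.13494873046875) 0.05981847762762971
[335 100  51  23 815] ((0.675774872303009, -0.29092302918434143), (0.038966260850429535, 0.013109087944030762), 77.06182861328125) 0.041855424536338004
[250 110  49  21 760] ((0.6726371049880981, -0.22378307580947876), (0.012793074361979961, 0.03768416494131088), 3.9345030784606934) 0.04202601154732813
[315 231  45  19 531] ((0.5730293989181519, -0.2687101364135742), (0.036661457270383835, 0.011380309239029884), 77.42205047607422) 0.041383897459036395
[267 241  45  17 555] ((0.5669437646865845, -0.2281072735786438), (0.012328846380114555, 0.03719022870063782), 0.5064278841018677) 0.04131119931454302
[401 329  38  15 490] ((0.48205068707466125, -0.3390689790248871), (0.036531850695610046, 0.016471602022647858), 76.52667999267578) 0.04663174519312524
[397 431  42  14 513] ((0.37658777832984924, -0.3369753658771515), (0.03896981477737427, 0.013173471204936504), 87.9304428100586) 0.04669819331134856
[   0    0  250   62 4070] ((0.7388088703155518, -0.11570475250482559), (0.1865406185388565, 0.036039676517248154), 87.47631072998047)
[ 364    0   59   52 2356] ((0.7396312952041626, -0.317936509847641), (0.03696223720908165, 0.04007158428430557), 1.6344877481460571)
[ 314   99   72  152 6224] ((0.6240159273147583, -0.2796083688735962), (0.03980393707752228, 0.12003012001514435), 78.02454376220703)
[ 249  109   64  149 6134] ((0.6195753216743469, -0.22582226991653442), (0.12007545679807663, 0.04007811099290848), 2.286837339401245)
[   0  158   26  142 2218] ((0.5909236669540405, 0.0010426286607980728), (0.025947358459234238, 0.12462251633405685), 86.51311492919922)
[ 551  178   89  121 2020] ((0.5553852915763855, -0.49388137459754944), (0.10890712589025497, 0.08116455376148224), 7.901148319244385)
39.9167
```

View pics/w9.png

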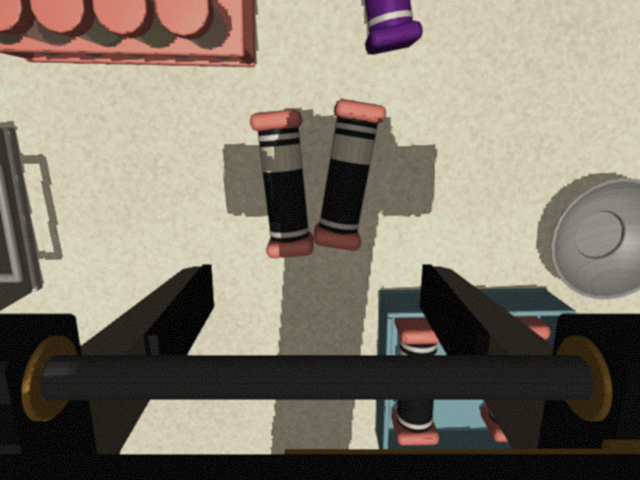

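The wrist view shows the pair at (285,183) and (350,175), converging at the bottom. The gap near the far end is about 27 mm and a finger is 18 mm wide. I'll lower one finger into the gap there, push the right tube aside, then regrip it at its centre.

Run:
```python
from h import *
a=np.deg2rad(-12);u=np.array([np.cos(a),np.sin(a)]);n=np.array([-u[1],u[0]])
P=np.array([.624,-.2796])+.025*u-.0242*n
R=orient(a+np.pi/2,[*P,.16])
env.reach(np.array([*P,.12]),R)
env.movel(np.array([*P,.05]),rate=.2);print(env.sense()["wrist_force"])
env.movel(np.array([*P,.012]),rate=.1);print(env.sense()["wrist_force"])
Q=P-.012*u-.035*n
env.movel(np.array([*Q,.012]),rate=.1)
env.movel(np.array([*Q,.2]),rate=.3)
p,W,d=look("wrist","w10")
m=((W[:,:,2]<.06)&(W[:,:,2]>.02)).astype(np.uint8);m[300:]=0
k,l,st,c=cv2.connectedComponentsWithStats(m)
for i in range(1,k):
    if st[i,4]>500: print(st[i],cv2.minAreaRect(W[l==i][:,:2].astype(np.float32)))
print(env.sense()["t"])
```

```text
[ 0.32502102 -0.68385108  1.12268008]
[-0.13169736 -0.8424469   0.15869624]
[   0    0  132  150 5000] ((0.7659034729003906, -0.1673385500907898), (0.08821426331996918, 0.09298940002918243), 85.62865447998047)
[ 205    0   81  102 4537] ((0.7612622380256653, -0.3154414892196655), (0.0787852555513382, 0.03991241753101349), 5.653971195220947)
[ 259  166   59  134 5363] ((0.6063749194145203, -0.31231385469436646), (0.039966270327568054, 0.11489187180995941), 72.09056091308594)
[ 139  168   91  132 4510] ((0.6205102205276489, -0.2267424762248993), (0.11841621994972229, 0.03917328268289566), 2.2313575744628906)
[ 459  181  127  119 3814] ((0.5582507252693176, -0.5082327723503113), (0.10848068445920944, 0.10683130472898483), 81.37430572509766)
42.8
```

View pics/w10.png

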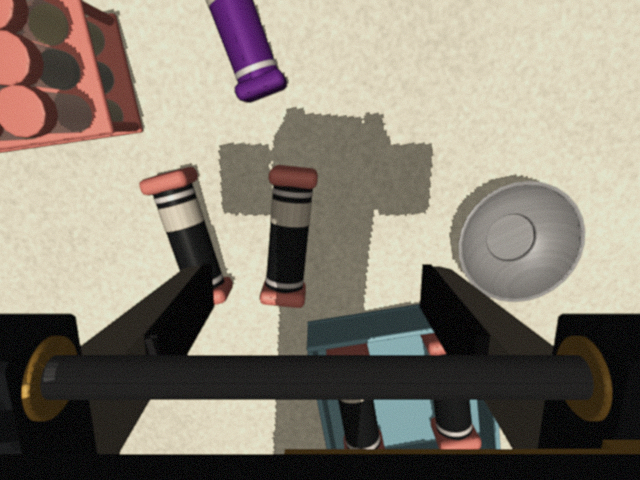

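The tubes are now well separated, with the right one at (288,235). I'll grip it.

Run:
```python
from h import *
take([.604,-.3115],np.deg2rad(-18),off=-.010,z=.015)
print(fz(16))
look("wrist","w11")
```

```text
tube [ 0.604  -0.3115] -18.0 width 0.0338 0.0335 before [0.15 0.37] after [-2.97  0.32] mass g 318 t 46.4
(np.float64(-2.7135406083568263), np.float64(0.42124614026611984))
```

View pics/w11.png

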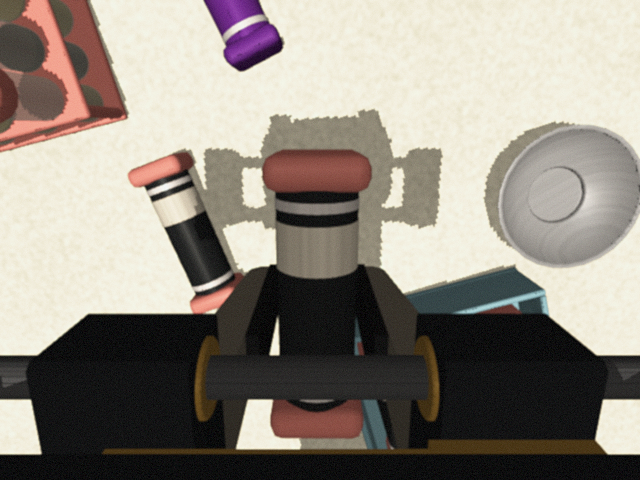

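Filled. It goes in the left groove.

Run:
```python
from h import *
place(0,.0805)
look("wrist","w12")
p,W,d=look("top","t12")
for o in tubes(p,W):
    if .1<o[5]<.3:print(o)
```

```text
force at placing [ 0.23 -0.41 -2.69]
t 51.6
(0.6169, -0.2224, 0.119, 0.04, 1.9, np.float64(0.21), array([403., 212.]), 0.035)
(0.427, -0.3351, 0.119, 0.04, -1.6, np.float64(0.19), array([444., 278.]), 0.04)
```

View pics/w12.png

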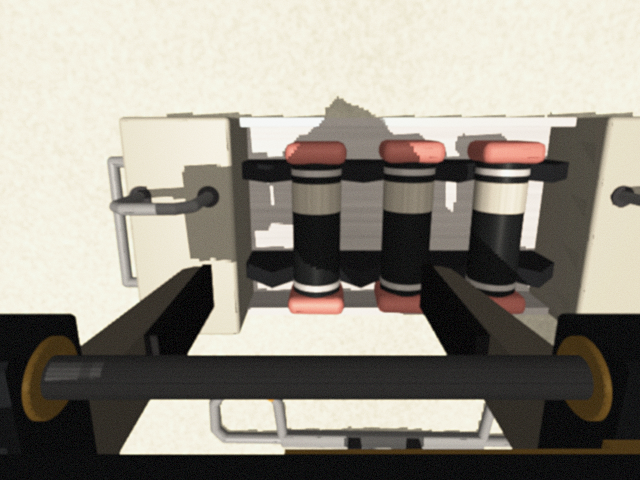

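View pics/t12.png

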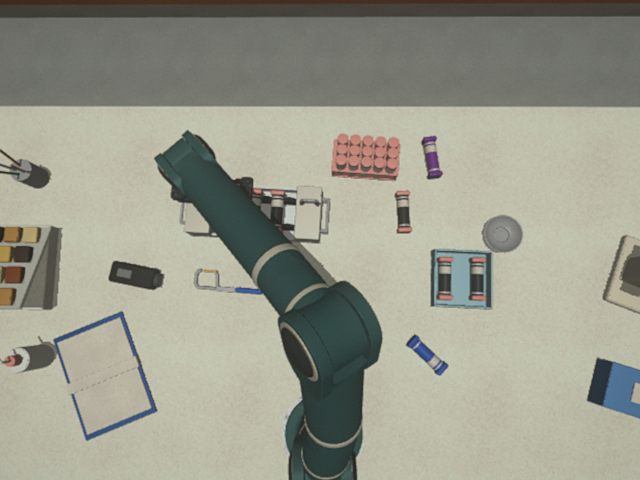

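All three grooves are filled, with caps at (315,150), (412,150) and (505,150). The bin holds two tubes. I'll weigh the last tube, at (403,212) in the top view.

Run:
```python
from h import *
f=find(np.array([.619,-.224]),.07) or (np.array([.619,-.2241]),.035);print(f)
take(*f,z=.015)
m=fz(20);print(m)
if m[0]>-1.5:
    to_bin(.001,None,.053)
    look("wrist","w13")
```

```text
(array([ 0.6184, -0.2244]), np.float64(0.04014257279586958))
tube [ 0.6184 -0.2244] 2.3 width 0.0334 0.0331 before [-0.22  0.66] after [-0.66  0.6 ] mass g 44 t 56.8
(np.float64(-0.464461736233546), np.float64(0.4934327257999228))
binned t 60.6333
```

View pics/w13.png

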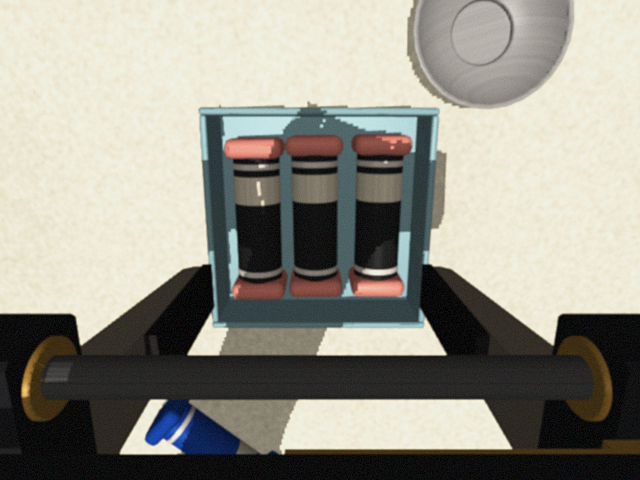

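All three empties lie flat in the bin. Now the bar: I'll hover to get its pose.

Run:
```python
from h import *
g=[.391,.2135];by=-np.deg2rad(4)
R=orient(by,[*g,.25]);env.reach(np.array([*g,.25]),R)
s=env.sense();print(s["ee_pos"],s["tcp_rot"].round(3).tolist(),s["t"])
p,W,d=look("wrist","w14");np.save("pics/w14W.npy",W)
for nm in("bar_grip","hook_left","hook_right"):print(nm,[(np.round(o["at"],4).tolist(),round(o["score"],2)) for o in tip_of("wrist",nm)])
hsv=cv2.cvtColor(p,cv2.COLOR_RGB2HSV)
def blue(hs,W):
    m=((hs[:,:,0]>100)&(hs[:,:,0]<130)&(hs[:,:,1]>120)&(W[:,:,1]>.15)&(W[:,:,1]<.28)&(W[:,:,0]>.33)&(W[:,:,0]<.45)).astype(np.uint8)
    X=W[(m>0)&(W[:,:,2]>.038)];print(m.sum(),len(X),cv2.minAreaRect(X[:,:2].astype(np.float32)),np.median(X[:,2]))
blue(hsv,W)
for c in("top","scene"):
    t=cv2.imread(f"pics/{c}0.png")[:,:,::-1].copy();D=np.load(f"pics/{c}0.npy");blue(cv2.cvtColor(t,cv2.COLOR_RGB2HSV),pts(c,D))
```

```text
[0.39165234 0.21255405 0.24979084] [[-0.072, -0.0, 0.997], [-0.997, -0.0, -0.072], [0.0, -1.0, -0.0]] 62.8417
bar_grip [([0.3893, 0.2165, 0.0316], 0.92)]
hook_left []
hook_right []
4236 4235 ((0.3943798542022705, 0.22790594398975372), (0.10900434106588364, 0.090328149497509), 26.80406379699707) 0.35157765336197255
92 90 ((0.38811734318733215, 0.21225334703922272), (0.07106278091669083, 0.009915734641253948), 85.7276840209961) 0.04371456597656831
127 77 ((0.3925040364265442, 0.21036654710769653), (0.07199154794216156, 0.014486471191048622), 86.61286163330078) 0.042685358929061
```

View pics/w14.png

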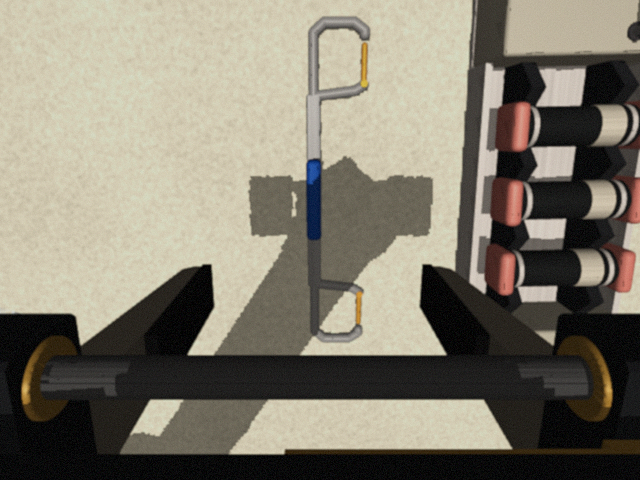

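The bar lies straight down the image at column 315, with its grip at (314,200) and gates on the right (+x). I'll get exact figures.

Run:
```python
from h import *
W=np.load("pics/w14W.npy");p=cv2.imread("pics/w14.png")
hs=cv2.cvtColor(p,cv2.COLOR_BGR2HSV)
m=(hs[:,:,0]>100)&(hs[:,:,0]<130)&(hs[:,:,1]>120)&(W[:,:,2]>.03)&(W[:,:,2]<.06)
X=W[m];print(len(X),cv2.minAreaRect(X[:,:2].astype(np.float32)),X[:,2].max())
# whole bar footprint
m=((W[:,:,2]>.0045)&(W[:,:,2]<.06)&(W[:,:,0]<.47)).astype(np.uint8);m[355:]=0;m[:,:280]=0;m[:,380:]=0
n,l,st,c=cv2.connectedComponentsWithStats(m);k=1+np.argmax(st[1:,4]);X=W[l==k]
print(st[k],cv2.minAreaRect(X[:,:2].astype(np.float32)),X.min(0),X.max(0))
# straight part: rows 100-330 left side, z 
B=[]
for r in range(100,330,6):
    q=W[r][(W[r,:,2]>.006)&(W[r,:,2]<.06)&(np.arange(640)>300)&(np.arange(640)<335)]
    if len(q):B.append([q[:,1].mean(),q[:,0].min(),q[:,0].max(),q[:,2].max()])
B=np.array(B);print(np.polyfit(B[:,0],(B[:,1]+B[:,2])/2,1));print(B[::6].round(4))
```

```text
1245 ((0.5149539709091187, 0.20605210959911346), (0.22746682167053223, 0.26496565341949463), 87.07986450195312) 0.059940659812899144
[ 306   16   64  327 6318] ((0.41190820932388306, 0.21023733913898468), (0.33186763525009155, 0.05979297682642937), 86.16357421875) [0.37374551 0.04528375 0.00451007] [0.45166781 0.37605516 0.04606773]
[0.06544162 0.37541862]
[[0.3033 0.3886 0.403  0.0112]
 [0.2699 0.387  0.3996 0.0116]
 [0.2387 0.3843 0.3971 0.0448]
 [0.2054 0.3816 0.3948 0.0459]
 [0.1607 0.3795 0.392  0.0114]
 [0.1207 0.3763 0.3966 0.0123]
 [0.0787 0.3752 0.384  0.0103]]
```

Run:
```python
from h import *
b=np.array([.3892,.2112]);by=-np.deg2rad(3.8)
R=orient(by,[*b,.2]);env.movel(np.array([*b,.1]),R,rate=.2)
env.movel(np.array([*b,.016]),rate=.15);print(env.sense()["wrist_force"].round(2))
effector.grasp(40);print("w",env.sense()["gripper_width"])
env.movel(np.array([*b,.18]),rate=.15);env.pause(.2);s=env.sense();print(fz(),s["moment"].round(3),s["gripper_width"])
g=cw(-.048,0)
R=orient(CY,[*g,.18]);env.reach(np.array([*g,.18]),R)
env.movel(np.array([*g,.125]),rate=.15);env.pause(.2)
s=env.sense();print(s["ee_pos"],fz(),s["moment"].round(3),s["t"])
p,W,d=look("wrist","w15");np.save("pics/w15W.npy",W)
look("scene","s15")
for c in("wrist","scene"):
  for nm in("hook_left","hook_right","eye_left","eye_right","bar_grip"):print(c,nm,[(np.round(o["at"],4).tolist(),round(o["score"],2)) for o in tip_of(c,nm)])
```

```text
[-0.33  0.    0.53]
w 0.013609894230308034
(np.float64(-3.287443854582345), np.float64(0.40938088494627534)) [-0.022 -0.03  -0.024] 0.013502366982971543
[0.56613122 0.20349623 0.12624087] (np.float64(-3.447656782826244), np.float64(0.4758300557625048)) [-0.06  -0.069 -0.01 ] 69.0417
wrist hook_left []
wrist hook_right []
wrist eye_left []
wrist eye_right []
wrist bar_grip [([0.5665, 0.2099, 0.1418], 0.92)]
scene hook_left [([0.5965, 0.3329, 0.1125], 0.79), ([0.645, 0.3369, 0.0817], 0.45)]
scene hook_right [([0.5862, 0.0715, 0.1123], 0.74), ([0.4294, -0.382, -0.0041], 0.66)]
scene eye_left [([0.6426, 0.3313, 0.0821], 0.71), ([0.6116, 0.2006, 0.0558], 0.24)]
scene eye_right [([0.6313, 0.0699, 0.0839], 0.84)]
scene bar_grip [([0.567, 0.2091, 0.1371], 0.69)]
```

View pics/w15.png

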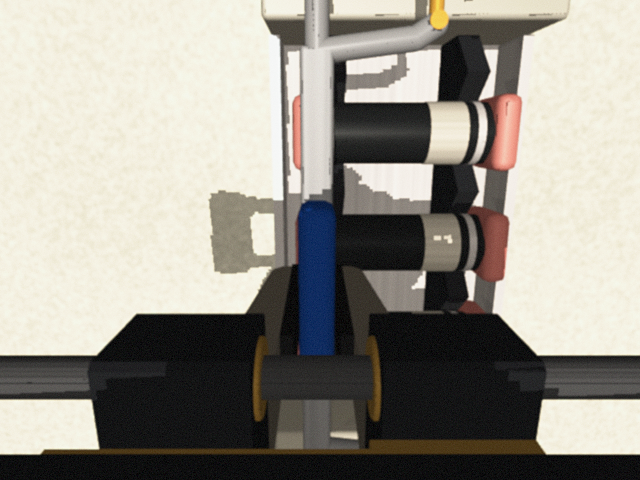

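View pics/s15.png

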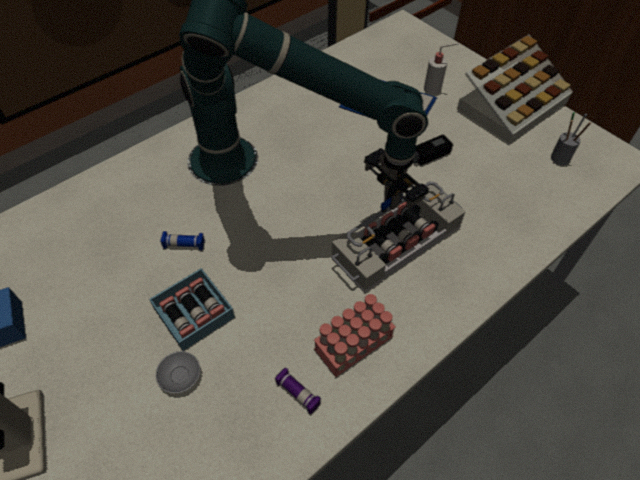

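The bar is level over the carrier and short of the eyes. The hook midline and eye midline agree to about 1 mm in y. I'll lower it and push.

Run:
```python
from h import *
g=cw(-.048,0)
env.movel(np.array([*g,.100]),rate=.08)
z=.100
while z>.0915:
    z-=.001;env.movel(np.array([*g,z]),rate=.02);env.pause(.1)
    f=fz(4)[0];print(round(z,4),round(f,2),env.sense()["ee_pos"][2].round(4))
    if f>-.5:break
s=env.sense();print(s["moment"].round(2),s["wrist_force"].round(2),s["t"])
look("scene","s16")
```

```text
0.099 -3.69 0.0991
0.098 -2.95 0.098
0.097 -3.39 0.097
0.096 -4.08 0.096
0.095 -3.49 0.095
0.094 -2.66 0.0941
0.093 5.7 0.094
[-0.42  0.49  0.01] [-1.97 -1.82  5.06] 74.05
```

Contact came at TCP z = 0.094, as expected. Now the push.

Run:
```python
from h import *
zc=.0938
env.movel(np.array([*cw(-.048,0),zc]),rate=.02)
for x in(-.035,-.02,-.01,-.004,.002,.006,.010,.012,.014,.0155):
    env.movel(np.array([*cw(x,0),zc]),rate=.04);env.pause(.05)
    s=env.sense();d=s["ee_pos"][:2]-C;xa=d@[np.cos(CY),np.sin(CY)];ya=d@[-np.sin(CY),np.cos(CY)]
    print(x,"at",xa.round(4),ya.round(4),s["wrist_force"].round(1),s["moment"].round(2),round(s["gripper_width"],4))
    if np.linalg.norm(s["wrist_force"])>45:print("stop");break
print(env.sense()["t"])
look("scene","s17");look("wrist","w17")
for nm in("hook_left","hook_right","eye_left","eye_right"):print(nm,[(np.round(o["at"],4).tolist(),round(o["score"],2)) for o in tip_of("scene",nm)])
a=cv2.imread("pics/s17.png")[170:300,320:480];cv2.imwrite("pics/s17c.png",cv2.resize(a,None,fx=4.5,fy=4.5,interpolation=cv2.INTER_CUBIC))
```

```text
-0.035 at -0.0346 0.0006 [-0.   1.4  1.4] [ 0.27  0.08 -0.09] 0.0139
-0.02 at -0.0238 0.0005 [-12.3  -1.1  11.3] [-0.15  2.53  0.07] 0.014
-0.01 at -0.0151 0.0013 [-15.1  -0.   12.4] [-0.05  3.15  0.15] 0.0135
-0.004 at -0.0092 0.0016 [-15.2   1.6  12.2] [0.12 3.14 0.17] 0.0137
0.002 at -0.0025 0.0018 [-12.5   1.2  10.7] [0.23 2.63 0.34] 0.0137
0.006 at 0.0031 0.0013 [-8.   2.2  7.1] [0.17 1.81 0.52] 0.0137
0.01 at 0.0086 0.0006 [-3.9 -0.1  4.5] [-0.02  0.85  0.38] 0.0138
0.012 at 0.0113 0.0004 [-4.5  2.2  4.4] [0.13 0.82 0.1 ] 0.0135
0.014 at 0.0133 0.0004 [-4.2  1.5  4.7] [0.16 0.92 0.01] 0.0138
0.0155 at 0.0147 0.0003 [-4.4  0.5  5.8] [ 0.15  0.96 -0.  ] 0.0136
78.1
hook_left [([0.6588, 0.3346, 0.0844], 0.59)]
hook_right [([0.6473, 0.0694, 0.0796], 0.93), ([0.6293, 0.2037, 0.1121], 0.29)]
eye_left [([0.6451, 0.3328, 0.0797], 0.76), ([0.7692, -0.119, 0.0017], 0.36)]
eye_right [([0.6288, 0.0656, 0.0835], 0.84), ([0.6153, 0.1999, 0.0023], 0.62)]
```

View pics/s17c.png

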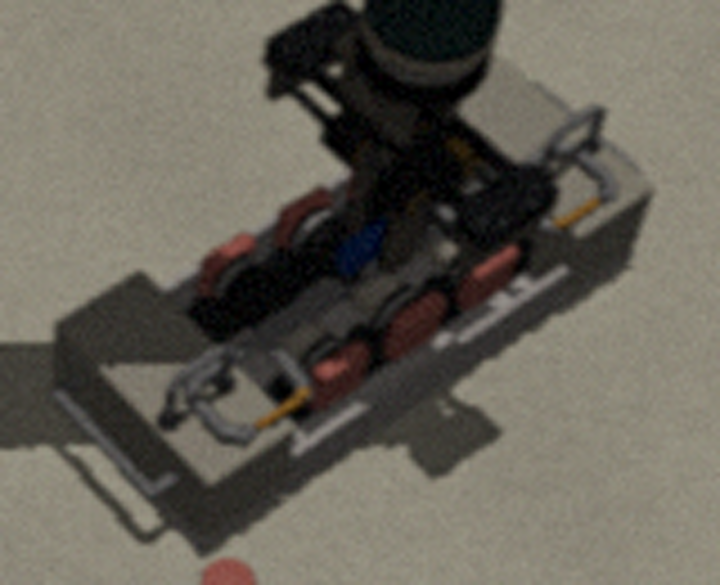

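Both gates appear shut, at crop (280,412) and (578,213), with the hooks past the eyes. The force peaked at 15 N and dropped to 4 N. I'll push until the hooks' backs touch to be sure.

Run:
```python
from h import *
zc=.0938
for x in(.017,.0185,.020,.0215):
    env.movel(np.array([*cw(x,0),zc]),rate=.03);env.pause(.1)
    s=env.sense();d=s["ee_pos"][:2]-C;xa=d@[np.cos(CY),np.sin(CY)]
    print(x,"at",xa.round(4),s["wrist_force"].round(1),s["moment"].round(2))
    if s["wrist_force"][0]<-12:break
# relax
env.movel(np.array([*cw(xa-.0008,0),.0942]),rate=.03)
s=env.sense();print(s["wrist_force"].round(1),s["ee_pos"])
effector.release();env.pause(.3)
e=env.sense()["ee_pos"];env.movel(np.array([*e[:2],.24]),rate=.12)
look("wrist","w18")
R=orient(np.pi/2,[.45,-.15,.3]);env.reach(np.array([.45,-.15,.3]),R);env.pause(.5)
look("top","t18");look("scene","s18");print(env.sense()["t"])
for cam in("top","scene"):
  for nm in("hook_left","hook_right","eye_left","eye_right"):print(cam,nm,[(np.round(o["at"],4).tolist(),round(o["score"],2)) for o in tip_of(cam,nm)][:1])
a=cv2.imread("pics/s18.png")[170:300,320:480];cv2.imwrite("pics/s18c.png",cv2.resize(a,None,fx=4.5,fy=4.5,interpolation=cv2.INTER_CUBIC))
```

```text
0.017 at 0.0162 [-5.3  1.1  5.7] [0.1  0.98 0.03]
0.0185 at 0.0169 [-6.7  0.9  7.4] [0.02 1.48 0.05]
0.02 at 0.017 [-11.2  -1.    9.5] [-0.08  2.27  0.01]
0.0215 at 0.017 [-15.7  -2.4  12.3] [-0.29  3.08  0.01]
[-2.8 -0.3  2.5] [0.62948662 0.19957899 0.09404447]
85.125
top hook_left [([0.6601, 0.3367, 0.0787], 0.84)]
top hook_right [([0.6494, 0.0675, 0.0825], 0.88)]
top eye_left []
top eye_right [([0.6488, 0.0667, 0.0845], 0.5)]
scene hook_left [([0.6571, 0.331, 0.0815], 0.65)]
scene hook_right [([0.6477, 0.0665, 0.0827], 0.59)]
scene eye_left [([0.6434, 0.3336, 0.0823], 0.95)]
scene eye_right [([0.6334, 0.0637, 0.084], 0.72)]
```

View pics/s18c.png

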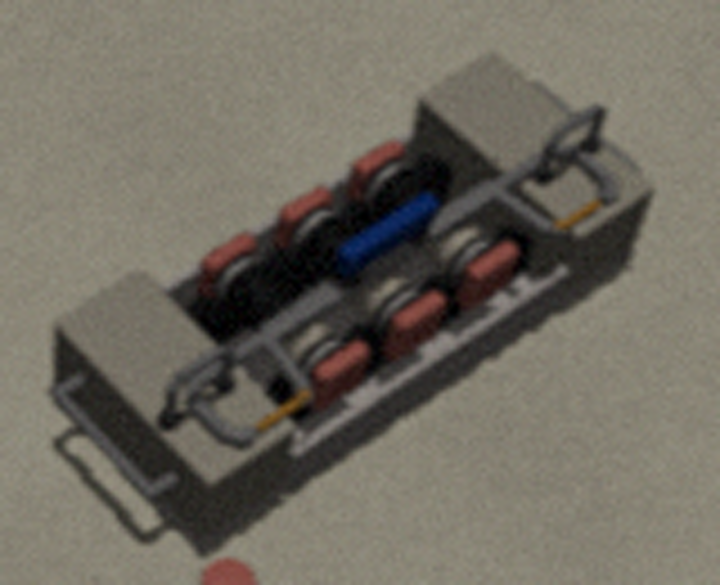

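View pics/t18.png

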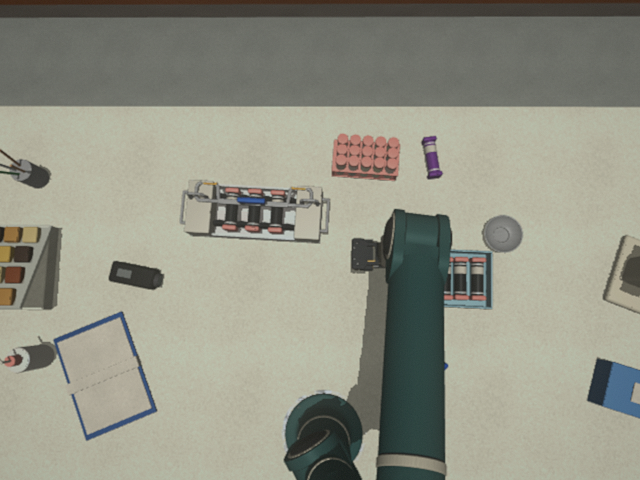

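View pics/w18.png

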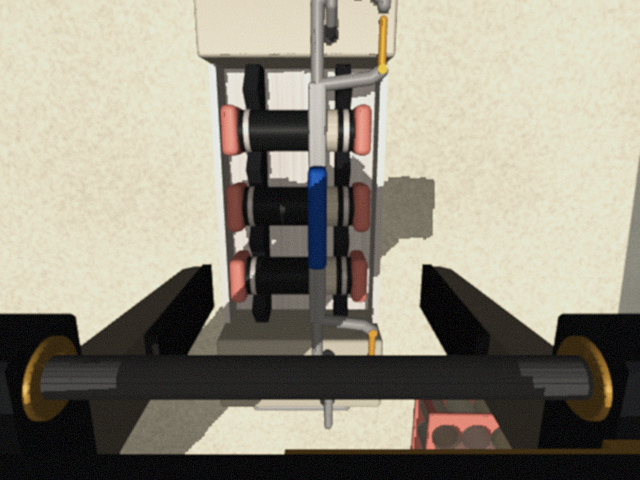

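The bar lies flat with its hooks round the eyes, and the left gate at (383,40) is parallel to the bar. I'll take one close look at both gates before handing in.

Run:
```python
from h import *
g=cw(0,-.09);R=orient(CY+np.pi/2,[*g,.28]);env.reach(np.array([*g,.28]),R);look("wrist","w19")
g=cw(0,.09);env.movel(np.array([*g,.28]),rate=.25);look("wrist","w20")
R=orient(np.pi/2,[.45,-.1,.3]);env.reach(np.array([.45,-.1,.3]),R);print(env.sense()["t"],env.sense()["wrist_force"])
a=cv2.imread("pics/w19.png")[:320];b=cv2.imread("pics/w20.png")[:320]
cv2.imwrite("pics/w1920.png",cv2.resize(np.vstack([a,b]),(600,600)))
```

```text
89.225 [0.32361155 0.32748065 0.42787918]
```

View pics/w1920.png

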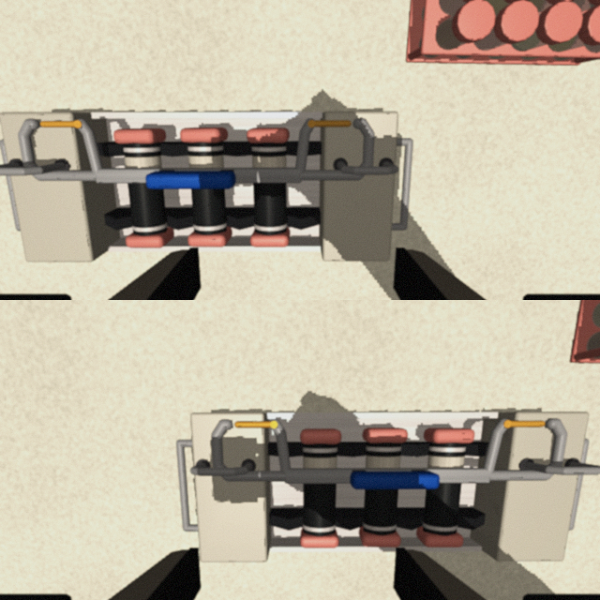

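Both gates span straight across their hooks: the right one at (330,123) in the upper picture, the left at (255,424) in the lower. The inner eye legs are inside the hooks. I'm handing it in.

Run:
```python
from station import workorder
print(workorder.finish_job())
```

```text
the job is handed in; nothing more can be done
None
```

I handed the job in at about 89 s on the robot's clock; no verdict is reported.

**Tubes:** All six were there. Three weighed about 275–310 g (filled) and lie in the three grooves. The other three read about 45–80 g (empty) and lie flat in the return bin. The force sensor was noisy, so single readings ran from 26 to 123 g for empties, but the two groups stayed well apart.

**Knocked tube:** One tube was knocked close to its neighbour partway through. I slid a finger between them to separate them, then picked each up as usual.

**Outer grooves:** I let the tubes drop about 3 cm into the two outer grooves, because the opened fingers would have hit the end blocks any lower. Both settled squarely.

**Bar:** It lies flat on the end blocks and was pushed until the hooks' backs touched the eyes. The push force peaked at about 15 N as the gates opened, then fell to 4 N. After letting go, the scene camera put each hook's midpoint about 14 mm past its eye, and the wrist pictures show both gates shut with the inner legs inside the hooks.

**Left alone:** I did not touch the seed rack, dish, work lamp or the blue and purple look-alikes.

**Check that disagreed:** In the last top view the network missed the left eye and put the right eye on the hook. I relied on the scene and wrist views instead.

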